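Read two faces of a sample block at the colour reader

TASK

Have the colour reader read both coloured faces of the sample block: stand the block on the reader's base plate with its ochre face flush against the white window bar, centred on the window, and let go of it for a second; then turn it so that its blue face is flush against the bar and centred in the same way, and let go again. Then lay the black cover plate across the two side posts, over the block, centred and flat with an end on each post, and let go. Leave the mug and the two jars beside the work (black lid, gold tiles) where they stand.

Things in the scene. Friction and masses are not known exactly. Their poses are not given: they have to be found in the camera images.
- reader: colour reader, fixed on the desk: aluminium base plate 240 mm (y) by x -95 to 75 mm, 6 mm thick; origin at desk height, x points from its front to the window bar, z up. White window bar: front face at x = 40 mm, y from -60 to 60 mm, top z = 50 mm; grey housing behind it to x = 75 mm. A grey post stands at either side
- window (a point): middle of the dark reading window (16 x 12 mm) on the front face of the window bar: 40, 0, 25 mm in the reader's frame, same axes
- cover_seat (a point): point midway between the rubber tops of the two posts: 15, 0, 56 mm in the reader's frame, same axes. Posts 60 (x) x 30 (y) mm, centred at x = 15, y = 100 and -100 mm in the reader's frame, tops at z = 56 mm. The underside centre of the cover belongs here, its length along y
- block: loose pale stone block 50 x 50 x 38 mm high, about 0.2 kg, standing on the desk; origin in the centre of its underside, z up. Its +x side is faced with ochre glass, its +y side (a quarter turn to the left seen from above) with blue glass, the others are bare stone
- ochre_face (a point): centre of the ochre face of the block (25, 0, 19 mm in the block's frame)
- blue_face (a point): centre of the blue face of the block (0, 25, 19 mm in the block's frame)
- cover: loose black cover plate 64 (x) x 230 (y) x 8 mm, about 0.16 kg, lying flat, with an orange grip rib on top along its length in the middle: 16 mm wide (x), 80 mm long (y), from z = 8 to z = 35 mm; origin in the centre of its underside, z up; either way round will do
- mug: bystander: white dotted mug 78 mm across, 93 mm high, origin under its centre
- red_jar: bystander: small jar with black lid, 49 mm across, 59 mm high, origin under its centre
- gold_jar: bystander: small jar of gold tiles, white lid, 49 mm across, 66 mm high, origin under its centre

How it is judged:
On the way, in this order (a step that is already met when the one before it is completed fails the run):
1. the block stands on the base, ochre face flush (gap under 2.5 mm, within 4 degrees) against the window bar and within 13 mm of the window's centre line, let go and at rest (x of ochre_face in the frame of reader above 0.0375 m and y of ochre_face in the frame of reader between -0.013 and 0.013 m and z of block in the frame of reader between 0.003 and 0.009 m and angle between the x axis of block and the x axis of reader, either way round below 0.07 rad and angle between the z axis of block and the z axis of reader, either way round below 0.06 rad and contact force between block and the fingers below 0.1 N and linear speed of block below 0.02 m/s), for 0.4 s.
2. the block stands there in the same way with its blue face against the bar, let go and at rest (x of blue_face in the frame of reader above 0.0375 m and y of blue_face in the frame of reader between -0.013 and 0.013 m and z of block in the frame of reader between 0.003 and 0.009 m and angle between the y axis of block and the x axis of reader, either way round below 0.07 rad and angle between the z axis of block and the z axis of reader, either way round below 0.06 rad and contact force between block and the fingers below 0.1 N and linear speed of block below 0.02 m/s), for 0.3 s.
At the end, for the whole second after the job is handed in: Block on the base, blue face flush on the window bar (gap under 2.5 mm, 4 degrees) and within 13 mm of the window's centre line; cover level on both posts (height within 3 mm, tilt under 3 degrees), within 22 mm in x, 20 mm in y and 9 degrees of its seat; both released, at rest (all of step 2 and x of cover in the frame of cover_seat between -0.022 and 0.022 m and y of cover in the frame of cover_seat between -0.02 and 0.02 m and z of cover in the frame of cover_seat between -0.003 and 0.003 m and angle between the y axis of cover and the y axis of reader, either way round below 0.17 rad and angle between cover's own z axis and vertical below 0.05 rad and linear speed of cover below 0.02 m/s); the robot touches nothing.
It fails at once if the mug is pushed more than 20 mm or tipped (distance of mug from where it was at the start of the episode above 0.02 m or angle between mug's own z axis and vertical above 0.3 rad).
It fails at once if the jar with black lid is pushed more than 20 mm or tipped (distance of red_jar from where it was at the start of the episode above 0.02 m or angle between red_jar's own z axis and vertical above 0.3 rad).
It fails at once if the jar of gold tiles is pushed more than 20 mm or tipped (distance of gold_jar from where it was at the start of the episode above 0.02 m or angle between gold_jar's own z axis and vertical above 0.3 rad).
It also fails if it takes over 72 s, if anything falls off the work surface, if the arm or the gripper's body presses on something with over 40 N, if the wrist force passes 120 N, or if a joint passes its speed limit or range.

ROBOT

A 6-joint arm with a two-finger parallel gripper is mounted at the origin on the work surface; the furniture and walls round the work are solid. World frame = base frame: x ahead of the robot, y to its left, z up, the work surface at z = 0. Lengths are in m, angles in rad, forces in N, time in s.
With the tool pointing down it reaches from about 0.275 to 0.975 m from the base axis. Payload 8.4 kg.
Tool frame: the origin (TCP) lies at the very end of the fingers, on their centre line; the grasp point (between the pads) lies 19 mm behind it; z points along the fingers, y is the direction in which the jaws open and shut (so a half turn about z gives the same grasp; the last joint's range is limited). The gripper opens to 92 mm and grips with 3 to 60 N. Pads are 20 mm wide; open, the fingers measure 128 mm over their backs; the gripper's body (75 mm by 189 mm) begins 69 mm behind the grasp point.
Start: joints at [1.163, 0.353, 1.633, -0, 1.155, -0.002], TCP at [0.247, 0.574, 0.215] pointing down, gripper open.
Joint ranges: [-2.63, 2.63], [-0.92, 2.1], [0.06, 2.66], [-1.3, 4.44], [0, 2.69], [-3.02, 3.02]. Speed limits (rad/s): [2.22, 2.22, 2.79, 3.14, 3.14, 3.14].

INTERFACE

Orientations are given as a unit quaternion [x, y, z, w].
In Python, from cell import sense, read_camera, camera_info, finish_job, look_for, outline_of gives the robot as it stands. The module is installed in compiled form; this text tells all that it offers.
- The arm moves only by the tool jog_arm, never from a script. Its argument "moves" is text: rows parted by semicolons, each of 4 numbers parted by spaces: the shift along the world's x, y, z in units of 0.1 m (1.0 is 0.1 m), then the turn about the world's z in units of pi/4 rad (1.0 is pi/4 rad). A call has 1 to 12 rows; each row shifts and turns the commanded pose from where the row before left it; what a row does not reach is not made up. A row lasts 1/8 s, in which the tool goes at most 62.5 mm and 10.7 degrees, less where a joint would pass 70% of its speed; a pose out of reach is approached as far as the arm can. A call with a number of a shift or a turn outside -1 to 1 is refused whole. A call with a gripper value outside its range is refused whole. "jaw" is the finger opening in mm, from 0 to 91.9, set as the call begins (left out, the last holds). The fingers move at their own pace and stop on an object; the grip force is fixed at half the most. Time passes only in rows, so rows that do not move let the fingers close. It gives the time, the measured TCP pose, the force and the opening at its end, in the units of the state.
- sense(): the state, without advancing time (a new reading comes with each control period).
- read_camera(name): name is "scene" or "top" or "wrist"; returns (picture, depth): 400x640x3 uint8, red, green, blue; 400x640 float32, m along the optical axis (not along the pixel's ray), 0 where there is no reading.
- camera_info(name): a dict with "fx", "fy", "cx", "cy" (pixels), "xyz" and "attitude" of the camera in the world. Camera axes: x right, y up, looking along -z (the intrinsics and any distortion apply to the point x, -y, -z); pixel columns grow to the right and rows downward; lengths in m; the calibration is good to about 2 mm. A picture is of the moment at which its call begins: read the wrist's pose just before it. camera_info takes no time and is no camera call; for the wrist camera it gives the pose at the moment of the call.
- finish_job(): hands the job in, once; it reports no verdict.
Trained networks look in the newest picture that a camera, given by its name, has taken for a name from the list of things; names that differ only in an ending like _2 or _b are one class to them, and where a whole thing is asked for, a point or a joint stands for the part that bears it (a point fixed in the world has none). Each returns a list of dicts, best first, with "score" (0 to 1); they miss things now and then, are a little off and sometimes report something else, mostly with a low value. They report only what shows in the picture. A call takes as long as a camera call.
- look_for(camera, target): "position" ([row, column] in pixels, amid what is visible of it).
- outline_of(camera, target): "mask" (400x640 bool, what is visible of it) and "position" ([row, column] in pixels, amid what is visible of it).
The state is a dict: "t": time; "q": joint angles; "qvel": joint speeds; "effort": joint torques, N m; "tool_pos": TCP position; "tcp_rot": TCP orientation; "ft_force": force on the tool from outside, world axes, zero at the start; "torque": the same for the moment, N m; "opening": finger opening in m.
Only numpy, scipy, OpenCV 4.12 (cv2) and the standard library are available. Lean on these libraries where they do the work, as an engineer would, in place of code of your own. Each camera call takes 0.05 s, during which the arm holds its last target. There are 200 camera calls.

## Working session

There is one attempt and no reset: what is moved stays moved. The work goes in short steps, Python scripts to look and compute and a tool call to move; the robot and the scene stay as the last step left them, time stands still between calls to the robot, and variables do not carry over. Pictures are saved under pics/ and viewed, about 8 in all and at most 12, crops included, and the job is handed in when it is done.

Besides the shell and the picture viewer there is one more tool, called after "Call:" in YAML: its name, and indented under it one key for each argument. jog_arm: Moves the arm, as the interface text tells. Shifts and turns lie within -1 to 1; 1 stands for 0.1 m of shift or pi/4 rad of turn. Its arguments: {"type":"object","properties":{"moves":{"type":"string"},"jaw":{"type":"number"}},"required":["moves"]}

```bash
mkdir -p pics; cat > h.py <<'E'
import numpy as np, cv2
from scipy.spatial.transform import Rotation as R
from cell import *
def cloud(n):
    i=camera_info(n); im,d=read_camera(n)
    v,u=np.mgrid[0:400,0:640]
    p=np.stack([(u-i['cx'])/i['fx']*d,-(v-i['cy'])/i['fy']*d,-d],-1)
    a=np.array(i['attitude'])
    M=R.from_quat(a).as_matrix() if a.size==4 else a.reshape(3,3)
    P=p@M.T+np.array(i['xyz']); P[d==0]=np.nan
    return im,P
def save(n,im): cv2.imwrite('pics/'+n,im[...,::-1])
E
python3 - <<'E'
from h import *
print(sense()); 
ims=[]
for n in ['scene','top']:
    print(n,camera_info(n))
    im,P=cloud(n); ims.append(im); np.savez('%s.npz'%n,im=im,P=P)
    for t in ['reader','block','ochre_face','blue_face','cover','mug','red_jar','gold_jar']:
        for o in outline_of(n,t)[:2]:
            q=P[o['mask']]; 
            print(t,round(o['score'],2),np.round(o['position']),o['mask'].sum(),np.round(np.nanmedian(q,0),3),np.round(np.nanpercentile(q,2,axis=0),3),np.round(np.nanpercentile(q,98,axis=0),3))
save('a.png',ims[0]);save('b.png',ims[1])
E
```

```text
{'t': 0.0, 'q': array([ 1.16258470e+00,  3.53630952e-01,  1.63410758e+00,  4.98689431e-07,
        1.15519845e+00, -2.41385371e-03]), 'qvel': array([-0.00034579,  0.00116395,  0.00090618, -0.00097983, -0.00041905,
        0.00026438]), 'effort': array([-3.36855352e-03, -5.93806386e+01, -3.34227920e+01,  6.95415842e-02,
        2.30601383e-02, -1.26441446e-04]), 'tool_pos': array([0.24653671, 0.57379736, 0.21388579]), 'tcp_rot': array([ 2.01509649e-01,  9.79486299e-01, -6.58002004e-04, -1.37259954e-04]), 'ft_force': array([-0.2212024 , -0.24433431, -0.35279471]), 'torque': array([ 0.01065611, -0.01475647,  0.00695582]), 'opening': 0.09175283671408505}
scene {'fx': 365.3998045944764, 'fy': 365.3998045944764, 'cx': 323.90188037304677, 'cy': 202.46752708694282, 'xyz': array([ 0.093123  , -0.80880751,  0.5718703 ]), 'attitude': array([ 0.48421999, -0.13061641, -0.24232992,  0.83050982])}
reader 0.63 [215. 345.] 3427 [ 0.61  -0.078  0.007] [ 0.526 -0.184  0.   ] [0.691 0.048 0.056]
block 0.9 [304. 372.] 721 [ 0.451 -0.402  0.037] [ 0.428 -0.425  0.005] [ 0.484 -0.371  0.04 ]
ochre_face 0.7
[... 847 characters left out ...]
06] [ 0.526 -0.181 -0.002] [0.693 0.048 0.056]
block 0.71 [227. 436.] 333 [ 0.457 -0.393  0.036] [ 0.429 -0.425 -0.   ] [ 0.486 -0.366  0.043]
block 0.59 [133. 236.] 226 [0.739 0.239 0.055] [0.724 0.219 0.013] [0.764 0.261 0.062]
ochre_face 0.68 [227. 439.] 296 [ 0.457 -0.394  0.037] [ 0.429 -0.421  0.009] [ 0.486 -0.367  0.043]
cover 0.75 [222. 206.] 1517 [0.455 0.32  0.007] [0.387 0.225 0.001] [0.529 0.421 0.036]
mug 0.74 [155. 443.] 813 [ 0.682 -0.403  0.043] [ 0.638 -0.44   0.002] [ 0.743 -0.366  0.094]
red_jar 0.77 [134. 233.] 239 [0.739 0.239 0.055] [0.724 0.219 0.008] [0.764 0.262 0.062]
gold_jar 0.63 [246. 326.] 240 [ 0.39  -0.056  0.064] [ 0.369 -0.079 -0.001] [ 0.414 -0.034  0.072]
```

View pics/a.png

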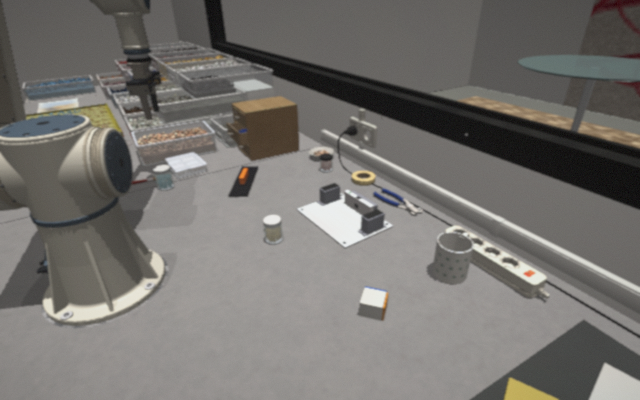

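View pics/b.png

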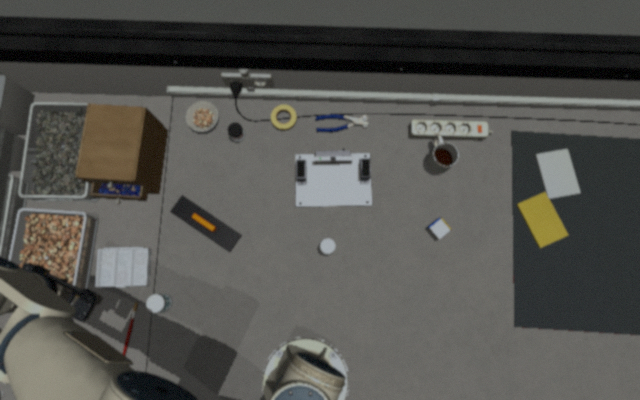

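The scene picture shows the block at (303,372), with blue on its far side and ochre on its right. The reader is at (215,345) with a jar at (233,273) in front of it, and the cover is at (185,245). In the top view the block is at (229,439), the reader at (180,333) and the cover at (222,206). Next I'll fit the poses.

```bash
python3 - <<'E'
from h import *
def rect(p,l):
    c,s,a=cv2.minAreaRect((p[:,:2]*1000).astype(np.float32)); print(l,len(p),np.round(c,1),np.round(s,1),round(a,1))
def box(P,b): 
    q=P.reshape(-1,3); m=np.all((q>np.array(b[0]))&(q<np.array(b[1])),1); return q[m]
for n in ['scene','top']:
    f=np.load(n+'.npz'); P=f['P']; im=f['im'].reshape(-1,3).astype(int); q=P.reshape(-1,3); print(n)
    rect(box(P,[(.4,-.45,.03),(.52,-.34,.06)]),'block')
    rect(box(P,[(.35,.2,.004),(.56,.45,.06)]),'cover'); rect(box(P,[(.35,.2,.025),(.56,.45,.06)]),'rib')
    rect(box(P,[(.5,-.2,.003),(.72,.07,.1)]),'reader')
    rect(box(P,[(.5,-.2,.045),(.72,-.12,.1)]),'post-'); rect(box(P,[(.5,0,.045),(.72,.08,.1)]),'post+'); rect(box(P,[(.5,-.12,.035),(.72,0,.1)]),'bar')
    bl=(q[:,0]>.4)&(q[:,0]<.53)&(q[:,1]>-.45)&(q[:,1]<-.34)
    r,g,b=im.T
    for nm,m in(('blue',b>r+40),('ochre',r>b+50)): print(nm,(m&bl).sum(),np.round(q[m&bl].mean(0),3))
E
```

```text
scene
block 506 [ 459.4 -393.3] [52.6 49.7] 40.2
cover 544 [457.4 328.6] [236.8  64.7] 58.1
rib 64 [456.1 325.4] [80.8 15. ] 57.7
reader 3267 [601.5 -64.9] [189.3 242.9] 1.8
post- 198 [ 639.1 -150.2] [64.4 58. ] 2.7
post+ 140 [628.1  35.7] [60.8 31.4] 2.7
bar 300 [675.3 -60. ] [ 38.6 119.2] 2.6
blue 18 [ 0.482 -0.372  0.031]
ochre 48 [ 0.475 -0.411  0.031]
top
block 270 [ 459.  -396.2] [49.5 51.9] 40.3
cover 1412 [456.1 325. ] [247.8 208.8] 89.4
rib 139 [456.7 323.2] [81.5 15.7] 58.8
reader 3444 [610.1 -65.2] [220.8 267.2] 0.5
post- 198 [ 640.4 -151.5] [66. 59.] 0.4
post+ 190 [628.   33.1] [60.1 28.1] 2.2
bar 409 [674.4 -63.2] [ 37.5 112.9] 2.0
blue 19 [ 0.474 -0.378  0.035]
ochre 0 [nan nan nan]<stdin>:14: RuntimeWarning: Mean of empty slice.
  ret = um.true_divide(
```

Block centre is about (459,-395) mm, with ochre facing -50° and blue +40°. Reader origin is about (617,-65) mm, yaw about 2.4°. Cover is at (456,324) mm, with its length along 58°. I'm moving above the block now.

Call:
jog_arm:
  moves: ".2 -.55 0 -.05;.2 -.55 0 -.05;.2 -.55 0 -.05;.2 -.55 0 -.05;.2 -.55 0 -.05;.2 -.55 0 -.05;.2 -.55 0 -.05;.2 -.55 0 -.05;.2 -.55 0 -.05;.1 -.55 0 -.05;.1 -.55 0 -.05;.1 -.55 0 -.04"

```text
t: 2.4
tool_pos: [0.4569, -0.0877, 0.2149]
tcp_rot: [0.422, 0.907, 0.0, 0.0]
ft_force: [0.0, 1.1, 0.1]
opening: 0.0925
```

Call:
jog_arm:
  moves: "0 -.6 0 0;0 -.6 0 0;0 -.6 0 0;0 -.6 0 0;0 -.4 0 0;0 -.2 0 0;0 0 0 0;0 0 0 0"

```text
t: 3.4
tool_pos: [0.4567, -0.3843, 0.2145]
tcp_rot: [0.421, 0.907, 0.0, -0.0]
ft_force: [-0.5, 0.4, 0.4]
opening: 0.0921
```

```bash
cat >> h.py <<'E'
def rect(p,l):
    c,s,a=cv2.minAreaRect((p[:,:2]*1000).astype(np.float32)); print(l,len(p),np.round(c,1),np.round(s,1),round(a,1))
def box(P,b):
    q=P.reshape(-1,3); m=np.all((q>np.array(b[0]))&(q<np.array(b[1])),1); return q[m]
def pose():
    s=sense(); y=R.from_quat(s['tcp_rot']).as_matrix()[:,1]
    print('t',round(s['t'],2),'tcp',np.round(s['tool_pos']*1000,1),'jaw',round(np.degrees(np.arctan2(y[1],y[0])),2),'open',round(s['opening']*1000,1),'F',np.round(s['ft_force'],1),'q',np.round(s['q'],2))
E
python3 - <<'E'
from h import *
pose(); print(camera_info('wrist'))
im,P=cloud('wrist'); save('c.png',im)
rect(box(P,[(.4,-.46,.03),(.54,-.32,.05)]),'block')
E
```

```text
t 3.4 tcp [ 456.7 -384.3  214.5] jaw 40.24 open 92.1 F [-0.5  0.4  0.4] q [-0.7   0.31  1.7   0.    1.14 -1.4 ]
{'fx': 338.6085687953582, 'fy': 338.6085687953582, 'cx': 318.12210484960843, 'cy': 196.99768464186698, 'xyz': array([ 0.40372759, -0.32158999,  0.38519988]), 'attitude': array([-0.13665618, -0.05029954,  0.34034439,  0.9289568 ])}
block 2174 [ 460.4 -393.5] [49.6 50.7] 40.4
```

View pics/c.png

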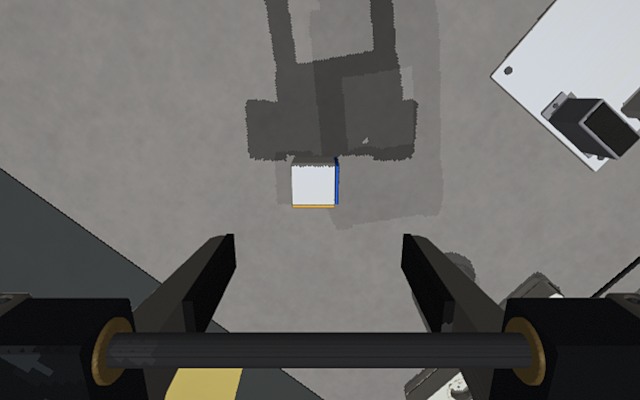

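The wrist picture shows the block at (185,315), with ochre at the bottom edge and blue at the right edge. That matches the fit, so I'm descending to grip it.

Call:
jog_arm:
  moves: ".04 -.09 -.4 0;0 0 -.5 0;0 0 -.5 0;0 0 -.4 0;0 0 -.2 0;0 0 -.05 0;0 0 0 0"

```text
t: 4.32
tool_pos: [0.4615, -0.395, 0.0106]
tcp_rot: [0.421, 0.907, -0.0, 0.001]
ft_force: [0.5, 0.0, 0.1]
opening: 0.092
```

Call:
jog_arm:
  jaw: 40
  moves: "0 0 0 0;0 0 0 0;0 0 0 0;0 0 0 0;0 0 0 0;0 0 0 0;0 0 0 0"

```text
t: 5.2
tool_pos: [0.4607, -0.3948, 0.0097]
tcp_rot: [0.421, 0.907, -0.0, 0.0]
ft_force: [-0.6, -0.0, 3.4]
opening: 0.0498
```

Call:
jog_arm:
  moves: "0 0 .3 0;0 0 .5 0;0 0 .5 0;.11 .47 .1 .165;.11 .47 0 .165;.11 .47 0 .165;.11 .47 0 .165;.11 .47 0 .165;.11 .47 0 .165;.1 .4 0 .165;0 0 0 0;0 0 0 0"

```text
t: 6.7
tool_pos: [0.5363, -0.0729, 0.1492]
tcp_rot: [-0.019, 1.0, -0.0, -0.0]
ft_force: [0.2, -0.8, -2.7]
opening: 0.0501
```

```bash
python3 - <<'E'
from h import *
pose()
im,P=cloud('wrist'); save('d.png',im)
rect(box(P,[(.5,-.2,.045),(.72,-.13,.075)]),'post-'); rect(box(P,[(.5,0,.045),(.72,.08,.075)]),'post+'); rect(box(P,[(.6,-.13,.042),(.72,0,.075)]),'bar')
rect(box(P,[(.64,-.13,.015),(.665,0,.045)]),'barface')
q=box(P,[(.64,-.13,.015),(.67,0,.045)]); print(np.polyfit(q[:,1],q[:,0],1), np.median(q,0))
print(np.nanmedian(box(P,[(.53,-.2,-.01),(.62,.05,.02)]),0))
E
```

```text
t 6.7 tcp [536.3 -72.9 149.2] jaw 92.14 open 50.1 F [ 0.2 -0.8 -2.7] q [-0.14  0.3   1.87 -0.    0.97 -1.75]
post- 523 [ 619.2 -167.1] [22.3 25.9] 2.9
post+ 869 [610.6  34.8] [24.9 30.1] 2.4
bar 1543 [662.9 -66.2] [ 11.3 111.6] 2.3
barface 379 [659.2 -67.1] [  2.5 110.4] 2.9
[-0.05095439  0.65566187] [ 0.65825923 -0.05004937  0.04068243]
[ 0.55652444 -0.09468281  0.00639319]
```

View pics/d.png

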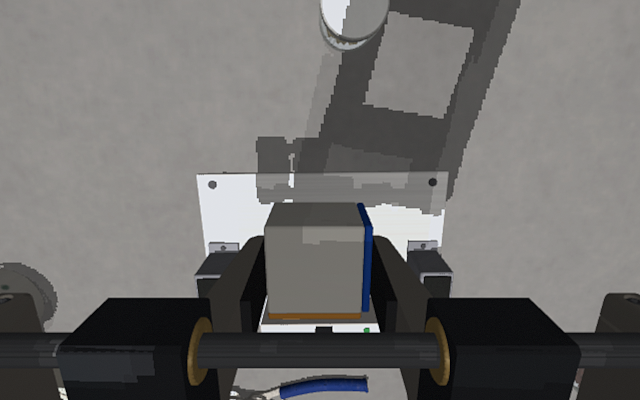

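The wrist picture shows the block held with blue on the right (+y) and ochre at the bottom, towards the bar. The window is at (328,330). The bar face lies at x≈659 mm and the centre line at y≈-65 mm.

Call:
jog_arm:
  moves: ".3 .04 -.2 0;.3 .04 -.4 0;0 0 -.4 0;0 0 -.2 0;0 0 -.1 0;0 0 0 0;0 0 0 0"

```text
t: 7.62
tool_pos: [0.5976, -0.065, 0.0209]
tcp_rot: [-0.019, 1.0, -0.0, 0.001]
ft_force: [0.3, -1.0, -2.3]
opening: 0.0493
```

Call:
jog_arm:
  moves: ".1 0 -.03 0;.1 0 -.01 0;.1 0 0 0;0.03 0 0 0;0.02 0 0 0;0.01 0 0 0;0 0 0 0"

```text
t: 8.5
tool_pos: [0.6325, -0.0647, 0.0158]
tcp_rot: [-0.019, 1.0, 0.0, -0.0]
ft_force: [-3.0, 0.2, 4.2]
opening: 0.0497
```

Call:
jog_arm:
  moves: ".01 0 0 0;.01 0 0 0;0 0 0 0;0 0 0 0"

```text
t: 9.0
tool_pos: [0.6347, -0.0648, 0.0157]
tcp_rot: [-0.019, 1.0, -0.0, -0.0]
ft_force: [-4.2, -0.2, 4.6]
opening: 0.0499
```

Call:
jog_arm:
  moves: ".01 0 0 0;.01 0 0 0;0 0 0 0;0 0 0 0"

```text
t: 9.5
tool_pos: [0.6347, -0.0648, 0.0157]
tcp_rot: [-0.019, 1.0, 0.0, -0.002]
ft_force: [-11.5, -0.3, 11.3]
opening: 0.05
```

Contact with the bar is solid at x=634.7 mm. Releasing now.

Call:
jog_arm:
  jaw: 75
  moves: "0 0 0 0;0 0 0 0;0 0 0 0;0 0 0 0;0 0 0 0;0 0 0 0;0 0 0 0;0 0 0 0;0 0 0 0"

```text
t: 10.62
tool_pos: [0.6367, -0.0648, 0.0156]
tcp_rot: [-0.019, 1.0, 0.0, 0.0]
ft_force: [0.1, 0.4, -0.7]
opening: 0.0749
```

```bash
python3 - <<'E'
from h import *
pose()
im,P=cloud('wrist')
q=box(P,[(.59,-.13,.025),(.7,0,.06)]); b=q[(q[:,2]<.047)&(q[:,2]>.038)]
rect(b[b[:,0]<.657],'blocktop'); rect(q[q[:,2]>.049],'bar')
save('e.png',im[180:400,160:480].repeat(2,0).repeat(2,1))
E
```

```text
t 10.62 tcp [636.7 -64.8  15.6] jaw 92.17 open 74.9 F [ 0.1  0.4 -0.7] q [-0.1   0.61  1.73  0.    0.8  -1.71]
blocktop 11032 [632.3 -64.6] [103.6  49.3] 90.0
bar 2800 [644.3 -64.1] [ 37.7 107. ] 2.1
```

View pics/e.png

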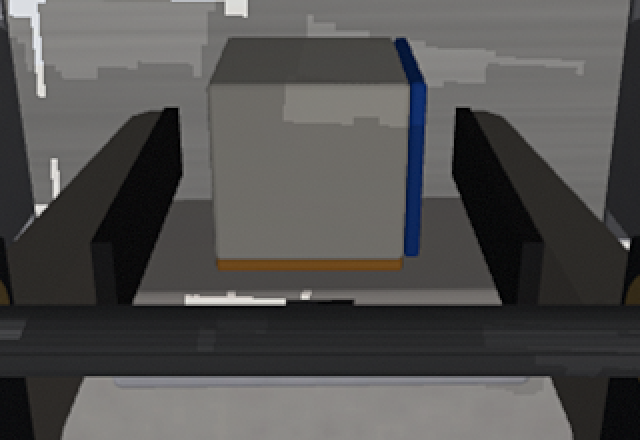

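The picture shows the block between the open fingers, with the ochre edge at row 270 next to the shaded bar face. I'll check flushness numerically from the depth.

```bash
cat > chk.py <<'E'
from h import *
pose()
im,P=cloud('wrist')
th=np.radians(2.4)
def face(y0,y1,z0,z1,x0=.63):
    q=box(P,[(x0,y0,z0),(.68,y1,z1)])
    if len(q)<20: return
    # local x removing the yaw about (.619,-.065)
    lx=(q[:,0]-.619)*np.cos(th)+(q[:,1]+.065)*np.sin(th)
    print('face',len(q),np.round(np.percentile(lx,[5,50,95])*1000,1),'slope deg',round(np.degrees(np.arctan(-np.polyfit(q[:,1],q[:,0],1)[0])),2))
face(-.12,-.095,.015,.046); face(-.035,-.01,.015,.046)
g=im.astype(int); top=(P[...,2]>.040)&(P[...,2]<.047)&(abs(P[...,0]-.63)<.05)&(abs(P[...,1]+.065)<.03)
oc=top&(g[...,0]>g[...,2]+40); bl=top&(g[...,2]>g[...,0]+40)
for n,m in(('ochre',oc),('blue',bl)):
    q=P[m]
    if len(q)>5:
        lx=(q[:,0]-.619)*np.cos(th)+(q[:,1]+.065)*np.sin(th); ly=-(q[:,0]-.619)*np.sin(th)+(q[:,1]+.065)*np.cos(th)
        print(n,len(q),'lx',np.round(np.percentile(lx,[2,50,98])*1000,1),'ly',np.round(np.percentile(ly,[2,50,98])*1000,1)); rect(q,n)
E
python3 chk.py
```

```text
t 10.68 tcp [636.7 -64.8  15.6] jaw 92.17 open 74.7 F [0.1 0.3 0.4] q [-0.1   0.61  1.73 -0.    0.8  -1.71]
face 1188 [11.9 40.  40.8] slope deg -40.15
face 1275 [15.1 39.6 40.3] slope deg 24.33
ochre 459 lx [36.2 37.7 39.6] ly [-23.7  -2.3  19.7]
ochre 459 [657.1 -65.5] [ 4.4 45. ] 2.4
blue 663 lx [-9.8 10.6 34.3] ly [21.2 22.7 24.5]
blue 663 [630.6 -41.6] [46.2  3.6] 2.6
```

Ochre edge is at 39.6 mm of 40, off-centre by about 1 mm, yaw 2.4°, so it's flush. I'll wait a moment, then grip it again and pull it back.

Call:
jog_arm:
  jaw: 75
  moves: "0 0 0 0;0 0 0 0;0 0 0 0;0 0 0 0"

```text
t: 11.22
tool_pos: [0.6367, -0.0648, 0.0156]
tcp_rot: [-0.019, 1.0, 0.0, 0.0]
ft_force: [-0.1, -1.5, 0.3]
opening: 0.0749
```

Call:
jog_arm:
  jaw: 40
  moves: "0 0 0 0;0 0 0 0;0 0 0 0;0 0 0 0;0 0 0 0"

```text
t: 11.85
tool_pos: [0.6367, -0.0647, 0.0156]
tcp_rot: [-0.019, 1.0, 0.0, -0.0]
ft_force: [0.3, 0.4, 0.2]
opening: 0.0496
```

Call:
jog_arm:
  moves: "-.03 0 0.02 0;-.1 0 .02 0;-.15 0 0 0;-.15 0 0 0;-.1 0 0 0;0 0 -.02 0;0 0 -.02 0;0 0 0 0;0 0 0 0"

```text
t: 12.98
tool_pos: [0.5842, -0.0648, 0.0156]
tcp_rot: [-0.019, 1.0, -0.0, 0.0]
ft_force: [0.4, -0.5, -2.2]
opening: 0.0498
```

Call:
jog_arm:
  jaw: 80
  moves: "0 0 0 0;0 0 0 0;0 0 0 0;0 0 0 0;0 0 .3 0;-.02 0 .4 0;0 0 0 -.2;0 0 0 -.2;0 0 0 -.2;0 0 0 -.2"

```text
t: 14.22
tool_pos: [0.5817, -0.0648, 0.0857]
tcp_rot: [0.293, 0.956, 0.0, 0.0]
ft_force: [0.9, -0.3, -0.2]
opening: 0.0802
```

Call:
jog_arm:
  moves: "0 0 0 -.2;0 0 0 -.2;0 0 0 -.2;0 0 0 -.2;0 0 0 -.2;0 0 0 -.2;0 0 0 0;0 0 0 0"

```text
t: 15.22
tool_pos: [0.5817, -0.0648, 0.0856]
tcp_rot: [0.692, 0.722, -0.0, -0.0]
ft_force: [0.0, 0.5, 0.8]
opening: 0.0801
```

```bash
python3 - <<'E'
from h import *
pose()
im,P=cloud('wrist'); save('f.png',im)
rect(box(P,[(.54,-.11,.036),(.63,-.02,.048)]),'block'); s=sense()
E
```

```text
t 15.22 tcp [581.7 -64.8  85.6] jaw 2.37 open 80.1 F [0.  0.5 0.8] q [-0.11  0.44  1.82  0.    0.87 -0.15]
block 5299 [581.8 -64. ] [50.1 50.4] 2.1
```

Call:
jog_arm:
  moves: "0 0 -.3 0;0 0 -.3 0;0 0 -.1 0;0 0 0 0"

```text
t: 15.78
tool_pos: [0.5815, -0.0647, 0.0153]
tcp_rot: [0.693, 0.721, -0.0, -0.0]
ft_force: [0.4, -0.3, 0.5]
opening: 0.08
```

Call:
jog_arm:
  jaw: 40
  moves: "0 0 0 0;0 0 0 0;0 0 0 0;0 0 0 0;0 0 0 0;0 0 0 0;0 0 .2 0;0 0 0 -.2;0 0 0 -.2;0 0 0 -.2;0 0 0 -.2;0 0 0 -.2"

```text
t: 17.27
tool_pos: [0.5812, -0.0647, 0.0352]
tcp_rot: [0.917, 0.398, -0.0, -0.0]
ft_force: [-0.6, 0.8, -2.4]
opening: 0.0504
```

Call:
jog_arm:
  moves: "0 0 0 -.2;0 0 0 -.2;0 0 0 -.2;0 0 0 -.2;0 0 0 -.2;0 0 0 0;.15 0 -.12 0;.15 0 -.07 0;0.1 0 0 0;0.06 0 0 0;0 0 0 0"

```text
t: 18.65
tool_pos: [0.6285, -0.0647, 0.0163]
tcp_rot: [1.0, 0.019, 0.0, 0.0]
ft_force: [-0.0, -0.2, -3.0]
opening: 0.0501
```

Call:
jog_arm:
  moves: ".03 0 -.005 0;.02 0 0 0;.01 0 0 0;.01 0 0 0;0 0 0 0;0 0 0 0"

```text
t: 19.4
tool_pos: [0.6347, -0.0647, 0.0161]
tcp_rot: [1.0, 0.019, -0.0, -0.0]
ft_force: [-0.4, -0.1, -2.5]
opening: 0.0498
```

Call:
jog_arm:
  moves: ".01 0 -.005 0;.01 0 0 0;0 0 0 0;0 0 0 0"

```text
t: 19.9
tool_pos: [0.6358, -0.0647, 0.0154]
tcp_rot: [1.0, 0.019, -0.001, -0.0]
ft_force: [-5.4, -0.4, -1.1]
opening: 0.0495
```

Call:
jog_arm:
  moves: ".01 0 -.005 0;.01 0 0 0;0 0 0 0;0 0 0 0"

```text
t: 20.4
tool_pos: [0.6359, -0.0648, 0.0153]
tcp_rot: [1.0, 0.019, -0.003, -0.0]
ft_force: [-13.3, -0.5, 11.1]
opening: 0.0497
```

Call:
jog_arm:
  jaw: 75
  moves: "0 0 0 0;0 0 0 0;0 0 0 0;0 0 0 0;0 0 0 0;0 0 0 0;0 0 0 0;0 0 0 0"

```text
t: 21.4
tool_pos: [0.6387, -0.0647, 0.0151]
tcp_rot: [1.0, 0.019, -0.0, -0.0]
ft_force: [0.2, 0.1, -0.5]
opening: 0.0748
```

```bash
python3 chk.py; python3 - <<'E'
from h import *
im,P=cloud('wrist'); save('g.png',im)
E
```

```text
t 21.4 tcp [638.7 -64.7  15.1] jaw -87.83 open 74.8 F [ 0.2  0.1 -0.5] q [-0.1   0.61  1.72  0.    0.81  1.43]
face 1585 [12.8 29.5 58.5] slope deg 30.24
face 2036 [16.8 54.4 61.9] slope deg -21.74
ochre 631 lx [-7.9 15.9 36. ] ly [-24.8 -23.  -21.4]
ochre 631 [633.6 -87.5] [46.   3.8] 2.8
blue 138 lx [36.  37.  37.9] ly [-20.   -7.4  22.7]
blue 138 [655.5 -61.8] [ 2.5 44.5] 3.1
```

View pics/g.png

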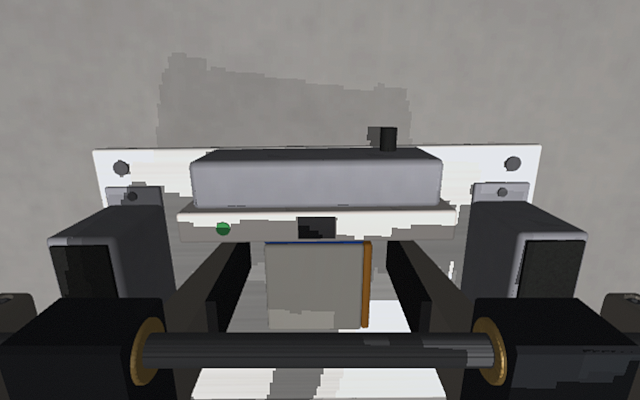

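The picture shows the blue edge at the bar (row 242) with ochre on the right, the block flush and centred. Next is the cover.

Call:
jog_arm:
  jaw: 75
  moves: "0 0 .2 0;0 0 .5 0;0 0 .5 0;0 0 .5 0;-.22 .48 0 .156;-.22 .48 0 .156;-.22 .48 0 .156;-.22 .48 0 .156;-.22 .48 0 .156;-.22 .48 0 .156;-.22 .48 0 .156;-.22 .48 0 .156"

```text
t: 23.0
tool_pos: [0.4621, 0.3209, 0.1867]
tcp_rot: [0.872, 0.489, 0.001, -0.0]
ft_force: [1.1, 0.7, 0.3]
opening: 0.0749
```

Call:
jog_arm:
  jaw: 60
  moves: "0 0 0 0;0 0 0 0"

```text
t: 23.25
tool_pos: [0.4629, 0.319, 0.186]
tcp_rot: [0.873, 0.487, 0.0, 0.0]
ft_force: [0.1, -0.5, 0.2]
opening: 0.0602
```

```bash
python3 - <<'E'
from h import *
pose()
im,P=cloud('wrist'); save('h.png',im)
rect(box(P,[(.35,.2,.025),(.56,.45,.06)]),'rib'); rect(box(P,[(.35,.18,.004),(.56,.45,.06)]),'cover')
E
```

```text
t 23.25 tcp [462.9 319.  186. ] jaw -31.69 open 60.2 F [ 0.1 -0.5  0.2] q [ 0.6   0.29  1.8  -0.    1.06  1.15]
rib 1331 [458.6 327.8] [79.7 16. ] 58.3
cover 13094 [458.7 327.9] [228.7  64.2] 58.3
```

View pics/h.png

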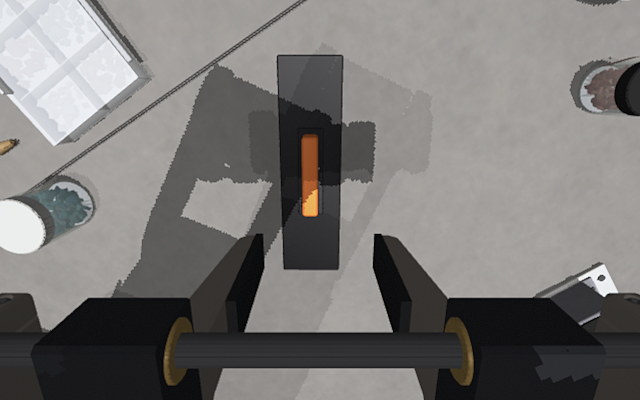

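The rib is at (175,310) in the picture, clear of everything, and its axis (58.3°) is square to the jaws. Descending to grip it.

Call:
jog_arm:
  moves: "-.04 .09 -.4 0;0 0 -.5 0;0 0 -.5 0;0 0 -.24 0;0 0 -.1 0;0 0 0 0;0 0 0 0"

```text
t: 24.18
tool_pos: [0.4597, 0.3285, 0.0123]
tcp_rot: [0.873, 0.487, 0.001, -0.0]
ft_force: [0.3, 0.3, 0.3]
opening: 0.0601
```

Call:
jog_arm:
  jaw: 5
  moves: "0 0 0 0;0 0 0 0;0 0 0 0;0 0 0 0;0 0 0 0;0 0 0 0;0 0 0 0;0 0 0 0"

```text
t: 25.18
tool_pos: [0.4587, 0.3283, 0.0111]
tcp_rot: [0.873, 0.487, -0.0, -0.0]
ft_force: [-1.4, -0.2, 1.7]
opening: 0.0159
```

Call:
jog_arm:
  moves: "0 0 .3 0;0 0 .5 0;0 0 .5 0;.2 -.45 0 .095;.2 -.45 0 .095;.2 -.45 0 .095;.2 -.45 0 .095;.2 -.45 0 .095;.2 -.45 0 .095;.2 -.45 0 .095;.2 -.45 0 .093;.15 -.33 0 0"

```text
t: 26.68
tool_pos: [0.6341, -0.0668, 0.1407]
tcp_rot: [0.692, 0.722, -0.0, -0.0]
ft_force: [0.0, -0.6, -1.4]
opening: 0.0155
```

Call:
jog_arm:
  moves: "0 0 0 0;0 0 0 0;0 0 0 0"

```text
t: 27.05
tool_pos: [0.6332, -0.0636, 0.141]
tcp_rot: [0.691, 0.722, -0.0, -0.0]
ft_force: [-0.5, 0.4, -1.0]
opening: 0.0159
```

```bash
python3 - <<'E'
from h import *
pose()
im,P=cloud('top'); save('i.png',im[110:260,240:440].repeat(3,0).repeat(3,1))
rect(box(P,[(.55,-.25,.11),(.72,.12,.165)]),'cover held')
E
```

```text
t 27.05 tcp [633.2 -63.6 141. ] jaw 2.51 open 15.9 F [-0.5  0.4 -1. ] q [-0.1   0.44  1.67  0.    1.03 -0.15]
cover held 239 [633.8 -67.7] [ 63.8 227.4] 1.2
```

Call:
jog_arm:
  moves: "0 0 -.3 0;0 0 -.3 0;0 0 -.08 0;0 0 -.04 0;0 0 -.02 0;0 0 0 0;0 0 0 0"

```text
t: 27.98
tool_pos: [0.6341, -0.0648, 0.0677]
tcp_rot: [0.692, 0.722, 0.0, 0.0]
ft_force: [-0.8, 0.3, -0.7]
opening: 0.016
```

Call:
jog_arm:
  moves: "0 0 -.01 0;0 0 -.005 0;0 0 0 0;0 0 0 0"

```text
t: 28.48
tool_pos: [0.6341, -0.0648, 0.0671]
tcp_rot: [0.692, 0.722, 0.0, 0.0]
ft_force: [-3.0, 1.0, 11.0]
opening: 0.0154
```

Contact on the posts. Opening and retreating straight up.

Call:
jog_arm:
  jaw: 60
  moves: "0 0 0 0;0 0 0 0;0 0 0 0;0 0 0 0;0 0 0 0;0 0 .2 0;0 0 .4 0;0 0 .5 0;0 0 .5 0;0 0 0 0;0 0 0 0"

```text
t: 29.85
tool_pos: [0.6335, -0.0647, 0.2261]
tcp_rot: [0.692, 0.722, 0.0, 0.0]
ft_force: [-0.4, -0.1, 0.5]
opening: 0.0601
```

```bash
python3 - <<'E'
from h import *
pose()
for n in ['wrist','scene','top']:
    im,P=cloud(n)
    q=box(P,[(.58,-.2,.059),(.69,.07,.075)]); rect(q,n+' cover'); rect(box(P,[(.58,-.2,.08),(.69,.07,.1)]),'rib')
    A=np.c_[q[:,:2]-q[:,:2].mean(0),np.ones(len(q))]; print('plane',np.round(np.linalg.lstsq(A,q[:,2],rcond=None)[0],4))
    if n=='scene': save('j.png',im[150:290,240:480].repeat(3,0).repeat(3,1))
    for t in ['mug','red_jar','gold_jar']:
        o=outline_of(n,t) if n=='top' else []
        if o: p=P[o[0]['mask']]; print(t,np.round(np.nanmedian(p,0),3))
E
```

```text
t 29.85 tcp [633.5 -64.7 226.1] jaw 2.45 open 60.1 F [-0.4 -0.1  0.5] q [-0.1   0.36  1.6   0.    1.18 -0.15]
wrist cover 12652 [634.4 -65.3] [ 64.2 228.8] 2.5
rib 1400 [634.5 -65. ] [15.6 79.4] 2.1
plane [0.0011 0.0004 0.0645]
scene cover 828 [631.6 -65. ] [ 66.1 232.9] 2.8
rib 137 [631.2 -66.7] [16.8 81.4] 3.6
plane [0.0187 0.0038 0.0644]
top cover 77 [ 636.7 -178.4] [14.9 62.3] 84.3
rib 0 [0. 0.] [0. 0.] 0.0
plane [-0.0138 -0.0517  0.0636]
mug [ 0.68  -0.403  0.043]
red_jar [0.74  0.238 0.055]
```

View pics/j.png

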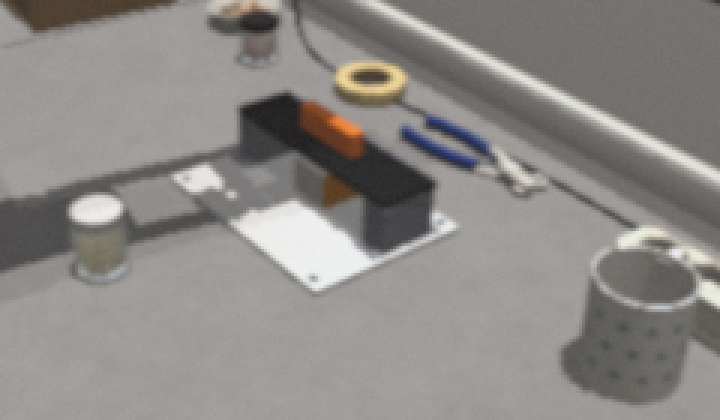

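The cover lies level across both posts, and the block is under it with ochre facing sideways at (185,338). The jars and mug are untouched, so I'm handing in.

```bash
python3 -c "from cell import *; print(finish_job())"
```

```text
the job is handed in; nothing more can be done
None
```

The job is done and handed in at about 30 s of the 72 s allowed; `finish_job` gave no verdict. I placed the block with its ochre face on the bar and let go. I then pulled it back, gripped it a quarter turn round, placed it with its blue face on the bar and let go. Last, I laid the cover on the posts and backed the arm clear.

**Last checks:**
- **Ochre reading:** the face measured 39.6 mm in the reader's frame (bar at 40 mm), about 1 mm off centre, yaw 2.4° against 2.4° for the reader. It stayed released for more than a second.
- **Blue reading:** I pushed it until the wrist force showed firm contact (13 N on the bar, 11 N on the base) before letting go. The block's side edge ended about where it did for ochre, centred to about 1 mm, yaw about 2.8°.
- **Blue gap not measured directly:** the top of the bar hid part of the blue edge, so flushness there rests on the contact force and the side edge.
- **Cover:** centred at (634.4, -65.3) mm, against a seat at about (634, -64.4) mm. Yaw was 2.5°, tilt about 0.1° and the top surface at 64.5 mm. All of this comes from the wrist camera; the scene camera agreed within 3 mm on position but fitted a tilt of about 1°, still inside the 3° limit.
- **Top camera cover check failed:** the arm blocked its view of the cover, so I disregarded its fit.
- **Mug and jars:** the mug and black-lid jar measured within 2 mm of their start. The network missed the gold jar in the last picture, but the scene picture shows it standing where it was.

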